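# Shut the press drive cover and lock its quarter-turn fastener

### The job

The gear cover of the press drive unit has been left ajar. Push the cover down until it lies fully shut, then set your fingertips in the slot of its yellow quarter-turn fastener and turn it clockwise all the way to its stop, so that the cover is locked. Push gently with the fingertips and grip or lift nothing; leave the cover shut and locked, and do not disturb the box, die and screwdriver beside it.

Things in the scene. Friction and masses are not known exactly. Their poses are not given: they have to be found in the camera images.
- housing: Blue gear housing, fixed to the bench: open-topped box 260 (x) by 220 (y) by 100 mm high. Origin: centre of its underside, on the bench. x points from its front (robot side) to its back, y to its left, z up; placed anywhere, turned up to 0.4 rad. Behind it (x 142 to 258 mm) lie a motor and a red flywheel, up to 118 mm high. Keep every push on the unit below 30 N.
- cover (a joint): Hinge of the grey cover plate (260 by 220 by 8 mm) on the housing, rad: 0 = shut (stop), positive = front edge raised. Hinge line along the housing's y at its x = +130, z = 100 mm (the plate's underside). Stiff: it stays where it is left; about 2 N down on the front edge closes it. Starts at 0.15 to 0.45. The fastener is mounted on it and tilts with it.
- cover_edge (a point): Middle of the cover's front edge, on its top face, 260 mm from the hinge line; 108 mm above the bench when shut. The attitude is the cover's: x along the plate towards the hinge, z out of its top face. Bare flat plate reaches 33 mm back from this edge to the fastener's rim.
- fastener (a joint): Turn of the fastener, rad: 0 = unlocked stop, 1.571 = locked stop, growing clockwise seen from above. Starts at 0 to 0.3; stays where it is left; takes 0.12 N m (4 N at 30 mm from the axis). Its tongue below the cover catches under a keeper inside the housing's front wall, so shut the cover first. Slot along the housing's y (red marks) = unlocked, along x (green mark) = locked.
- slot (a point): On the fastener's axis, on the dark floor of its slot: 85 mm behind the cover's front edge, midway across, 114 mm above the bench when shut. A disc 104 mm in diameter with two raised yellow half-moon jaws; the straight slot between them is 36 mm wide, 14 mm deep, 98 mm long, open at both ends. Attitude: slot along y (turns with it), z up the axis.
- parts_box: Bystander: loose open wooden box with snap caps, 150 by 110 by 60 mm, to the left of the housing. Origin: centre of its underside.
- die: Bystander: loose steel setting die standing upright, 40 mm in diameter at the foot and 50 mm high, to the right of the housing. Origin: centre of its underside.
- screwdriver: Bystander: loose screwdriver with red handle, 160 mm long, lying to the right of the housing. Origin: under its middle.

How it is judged:
By the outcome, as a careful person would: the job done as asked, in the order asked, and still so for the second after the job is handed in, with the robot touching nothing.
It also fails if it takes over 58 s, if anything falls off the work surface, if the arm or the gripper's body presses on something with over 40 N, if the wrist force passes 120 N, or if a joint passes its speed limit or range.

### The arm

A 6-joint arm with a two-finger parallel gripper is mounted at the origin on the work surface. World frame = base frame: x ahead of the robot, y to its left, z up, the work surface at z = 0. Lengths are in m, angles in rad, forces in N, time in s.
With the tool pointing down it reaches from about 0.375 to 0.825 m from the base axis. Payload 5.5 kg.
Tool frame: the origin (TCP) lies on the centre line of the jaws, within the pads' length; the fingertips stand 11 mm ahead of it and the grasp point (between the pads) lies 8 mm behind it (robot.finger_overhang is the distance from the TCP to the fingertips, in m); z points along the fingers, y is the line along which they close (so a half turn about z gives the same grasp; the last joint's range is limited). The gripper opens to 85 mm and grips with 20 to 120 N. Pads are 22 mm wide; open, the fingers measure 114 mm over their backs; the gripper's body (76 mm by 85 mm) begins 54 mm behind the grasp point. The pads swing forward as they close: fully open they stand 13 mm farther back than shut.
Start: joints at [-1.184, 0.314, -0.047, 1.21, 0, 1.571], TCP at [0.226, -0.556, 0.242] pointing down, gripper open.
Joint ranges: [-2.67, 2.67], [-0.69, 1.73], [-1.03, 1.25], [-2.08, 2.16], [-1.42, 1.45], [-3.14, 3.14]. Speed limits (rad/s): [2.39, 2.39, 3.01, 3.14, 3.14, 3.14].

### API

Orientations are given as [roll, pitch, yaw] about the fixed x, y, z axes, in that order (R = Rz(yaw) Ry(pitch) Rx(roll)).
In Python, from plant import robot gives the robot as it stands. The module is installed in compiled form; this text tells all that it offers.
- The arm moves only by the shell command python3 -m handwheel 'ROWS'. ROWS is JSON, a list of rows, each a list of 7 numbers: the turn, a rotation vector about the tool's x, y, z in rad, then the shift along the tool's x, y, z in mm, then the opening in per cent of the stroke, from 0 (shut) to 100 (fully open). A call has 1 to 10 rows; each row shifts and turns the commanded pose from where the row before left it, along the tool's axes as they then stand; what a row does not reach is not made up. A row lasts 1/8 s, in which the tool goes at most 62.5 mm and 10.7 degrees, less where a joint would pass 70% of its speed; a pose out of reach is approached as far as the arm can. A call with a gripper value outside its range is refused whole. The fingers move at their own pace and stop on an object; the grip force is fixed at half the most. Time passes only in rows, so rows that do not move let the fingers close. It gives the time, the measured TCP pose, the force, the opening and the grip force at its end, in the units of the state.
- robot.get_obs(): the state, without advancing time (a new reading comes with each control period).
- robot.read_camera(name): name is "scene" or "top" or "wrist"; returns the picture (400x640x3 uint8, red, green, blue); there is no depth.
- robot.calibration(name): a dict with "fovy" (degrees; the focal length in pixels is half the picture's height over the tangent of half this angle, whatever the lens; pixels are square), "cx", "cy" (the principal point, pixels), "R" (3x3) and "t" (3): a world point X has camera coordinates R X + t; the wrist camera has in their place "T_tool_cam" (4x4, takes a point from camera to tool coordinates, whose origin is the TCP and whose axes are the flange's). Camera axes: x right, y down, z forward; pixel columns grow to the right and rows downward; lengths in m; the calibration is good to about 2 mm. The wrist camera is an equidistant fisheye: a pixel r from the principal point sees the ray r / f radians off the axis. A picture is of the moment at which its call begins: read the wrist's pose just before it. calibration takes no time and is no camera call.
- robot.job_done(): hands the job in; it is judged then, once.
The state is a dict: "t": time; "qpos": joint angles; "joint_velocities": joint speeds; "tau": joint torques, N m; "ee_pos": TCP position; "eef_rot": TCP orientation; "contact_force": force on the tool from outside, world axes, zero at the start; "moment": the same for the moment, N m; "finger_gap": finger opening in m; "gripper_force": force on a finger pad.
Only numpy, scipy, OpenCV 4.12 (cv2) and the standard library are available. Lean on these libraries where they do the work, as an engineer would, in place of code of your own. Each camera call takes 0.05 s, during which the arm holds its last target. There are 200 camera calls.

## Working session

There is one attempt and no reset: what is moved stays moved. The work goes in short steps, Python scripts to look and compute and a shell command to move; the robot and the scene stay as the last step left them, time stands still between calls to the robot, and variables do not carry over. Pictures are saved under pics/ and viewed, at most 10 in all, crops included, and the job is handed in when it is done.

```bash
mkdir -p pics; python3 - <<'E'
from plant import robot
import cv2,numpy as np
o=robot.get_obs(); print(o['t'],o['ee_pos'],o['eef_rot'],o['finger_gap'],o['contact_force'])
for n in("scene","top"):
    c=robot.calibration(n);print(n,c)
    cv2.imwrite(f'pics/{n}0.png',robot.read_camera(n)[:,:,::-1])
E
```

```text
0.0 [ 0.2261216  -0.55517521  0.24144801] [-3.13993939e+00 -9.06616208e-06  3.86758179e-01] 0.08536447639319515 [ 1.01080575  0.1838987  -0.26584405]
scene {'fovy': 44.638213210099686, 'cx': 322.24135657549175, 'cy': 200.47136154895838, 'R': array([[-0.85444664,  0.51953651, -0.00165972],
       [ 0.3602991 ,  0.590252  , -0.72234835],
       [-0.37430669, -0.61780611, -0.69152737]]), 't': array([ 0.49876392, -0.19581132,  1.43236195])}
top {'fovy': 52.25846003716577, 'cx': 314.42080395604495, 'cy': 205.40839696559897, 'R': array([[ 0.0095608 , -0.9999522 , -0.00204506],
       [-0.99314224, -0.00925733, -0.11654526],
       [ 0.11652076,  0.0031453 , -0.99318328]]), 't': array([0.02467927, 0.63367536, 0.85615656])}
```

View pics/scene0.png

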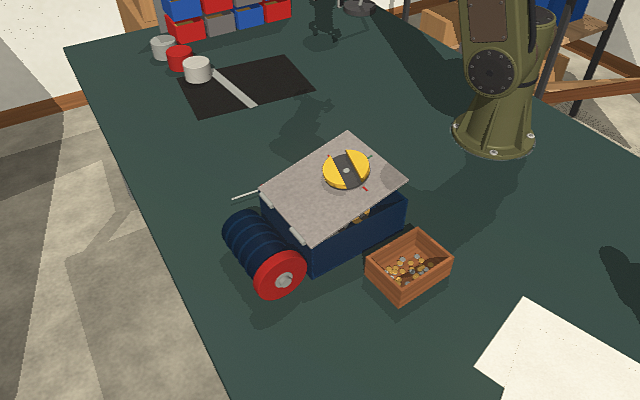

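View pics/top0.png

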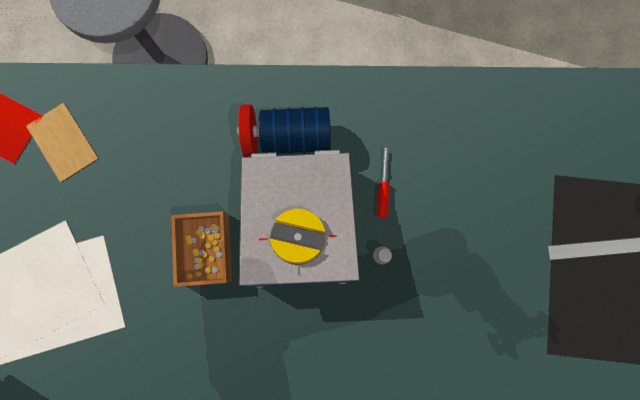

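The top view shows the plate at about (243,155), (349,153), (358,280), (240,284), with the fastener at (298,236) and its slot turned slightly. In the scene view the corners are at about (347,130), (409,181), (313,248), (260,189). Next I extract these by mask and triangulate.

```bash
cat > h.py <<'E'
from plant import robot
import cv2,numpy as np
def K(c):
    f=200/np.tan(np.radians(c['fovy']/2)); return np.array([[f,0,c['cx']],[0,f,c['cy']],[0,0,1]])
C={n:robot.calibration(n) for n in('scene','top')}
P={n:K(c)@np.c_[c['R'],c['t']] for n,c in C.items()}
def tri(a,b):
    X=cv2.triangulatePoints(P['scene'],P['top'],np.float64(a).reshape(-1,2).T,np.float64(b).reshape(-1,2).T); return (X[:3]/X[3]).T
def proj(n,X):
    p=np.c_[np.atleast_2d(X),np.ones(len(np.atleast_2d(X)))]@P[n].T; return p[:,:2]/p[:,2:]
def onplane(n,p,z):
    M=P[n][:,[0,1,3]].copy(); M[:,2]+=z*P[n][:,2]; q=np.linalg.solve(M,np.c_[p,np.ones(len(p))].T); return (q[:2]/q[2]).T
def yellow(im,box):
    h=cv2.cvtColor(im,cv2.COLOR_RGB2HSV); m=cv2.inRange(h,(20,150,100),(35,255,255)); k=np.zeros_like(m); x0,y0,x1,y1=box; k[y0:y1,x0:x1]=255; return m&k
E
python3 - <<'E'
from h import *
box={'scene':(245,120,420,255),'top':(232,145,365,290)}
q={};fc={}
for n in box:
    im=cv2.imread(f'pics/{n}0.png')[:,:,::-1].copy(); x0,y0,x1,y1=box[n]
    h=cv2.cvtColor(im,cv2.COLOR_RGB2HSV)
    m=((h[:,:,1]<60)&(h[:,:,2]>70)).astype(np.uint8)*255
    k=np.zeros_like(m);k[y0:y1,x0:x1]=255;m&=k
    m=cv2.morphologyEx(m,cv2.MORPH_OPEN,np.ones((5,5)))
    c=max(cv2.findContours(m,0,2)[0],key=cv2.contourArea); hull=cv2.convexHull(c)
    for e in np.arange(.01,.1,.005):
        a=cv2.approxPolyDP(hull,e*cv2.arcLength(hull,True),True)
        if len(a)==4:break
    print(n,cv2.contourArea(hull),a[:,0].tolist()); q[n]=a[:,0]
    y=yellow(im,box[n]); cs=sorted(cv2.findContours(y,0,2)[0],key=cv2.contourArea)[-2:]
    e=cv2.fitEllipse(cv2.convexHull(np.vstack(cs)));fc[n]=e[0]
    print(e,[cv2.contourArea(c) for c in cs],[np.mean(np.argwhere(cv2.drawContours(np.zeros_like(y),[c],-1,255,-1))[:,::-1],0) for c in cs])
def near(n,l): return [min(q[n].tolist(),key=lambda p:np.hypot(p[0]-a[0],p[1]-a[1])) for a in l]
s=near('scene',[(347,130),(409,181),(313,248),(260,189)]);t=near('top',[(358,280),(240,284),(243,155),(349,153)])
X=tri(s,t);print('FR FL RL RR\n',X.round(4)); print('edges',[np.linalg.norm(X[i]-X[(i+1)%4]).round(4) for i in range(4)])
print('reproj',(proj('top',X)-t).round(1).tolist())
e=X[:2].mean(0);r=X[2:].mean(0);d=r-e;print('edge mid',e,'hinge',r,'yaw',np.arctan2(d[1],d[0]),'ang',np.arctan2(-d[2],np.hypot(*d[:2])))
print('yaw from front edge',np.arctan2(*( (X[1]-X[0])[[1,0]]))-np.pi/2)
print('fast',tri(fc['scene'],fc['top']))
E
```

```text
scene 14934.5 [[412, 150], [313, 247], [245, 189], [249, 137]]
((345.7236633300781, 168.74560546875), (38.24127960205078, 47.6388053894043), 76.14553833007812) [373.5, 390.0] [array([359.09951456, 162.96359223]), array([332.46976744, 174.16744186])]
top 14965.0 [[348, 153], [358, 279], [239, 284], [241, 158]]
((297.15447998046875, 235.7977752685547), (54.72136688232422, 55.16692352294922), 47.2652587890625) [671.5, 698.0] [array([301.09366391, 219.74793388]), array([293.19761273, 251.566313  ])]
FR FL RL RR
 [[ 0.421   0.0188  0.1425]
 [ 0.4715  0.1587  0.236 ]
 [ 0.7188  0.183   0.1083]
 [ 0.7496 -0.0461  0.0985]]
edges [np.float64(0.1757), np.float64(0.2793), np.float64(0.2314), np.float64(0.3378)]
reproj [[-38.4, 32.5], [-2.8, 3.5], [-0.8, 1.1], [3.9, -6.3]]
edge mid [0.44628191 0.0887368  0.18926997] hinge [0.73418393 0.06844    0.10342586] yaw -0.07038256156668325 ang 0.2891001569256681
yaw from front edge -0.34661048936047356
fast [[0.56116399 0.06246318 0.15682919]]
```

```bash
python3 - <<'E'
from h import *
s=[(347.5,130),(409,181),(313,248.5),(259.5,189)];t=[(358,279.5),(239.5,284),(242.5,154.5),(348.5,153)]
X=tri(s,t);print('FR FL RL RR\n',X.round(4)); print('edges',[np.linalg.norm(X[i]-X[(i+1)%4]).round(4) for i in range(4)])
print('reproj',(proj('top',X)-t).round(1).tolist())
e=X[:2].mean(0);r=X[2:].mean(0);d=r-e;yaw=np.arctan2(d[1],d[0]);print('edge mid',e,'hinge',r,'yaw',yaw,'ang',np.arctan2(-d[2],np.hypot(*d[:2])))
w=X[1]-X[0];w2=X[2]-X[3];print('yaws',[np.arctan2(-v[0],v[1]) for v in(w,w2)])
S=tri((345.7,168.7),(297.15,235.8))[0];print('fast jaw-top',S,'dist to edge',np.linalg.norm(S-e))
u=np.array([np.cos(yaw),np.sin(yaw)]);print('shut slot',r[:2]-175*u/1000,'shut edge',r[:2]-.26*u)
# slot dir from top: half-moon centroids on plane
a=onplane('top',np.array([(301.1,219.75),(293.2,251.57)]),.158);v=a[0]-a[1];print('normal-to-slot dir',np.arctan2(v[1],v[0]),'len',np.linalg.norm(v))
E
```

```text
FR FL RL RR
 [[ 0.4817 -0.0511  0.1621]
 [ 0.4701  0.1685  0.1587]
 [ 0.7227  0.1831  0.1068]
 [ 0.732  -0.0365  0.1012]]
edges [np.float64(0.2199), np.float64(0.2582), np.float64(0.2199), np.float64(0.258)]
reproj [[-0.2, 0.2], [-0.6, 0.8], [-2.2, 3.0], [-1.1, 1.6]]
edge mid [0.47588588 0.05872219 0.16037045] hinge [0.72732252 0.07327676 0.10400226] yaw 0.0578211134504825 ang 0.2201813014014448
yaws [np.float64(0.052699782899721506), np.float64(0.04248366424983738)]
fast jaw-top [0.56118592 0.06244368 0.15695408] dist to edge 0.08544950133046188
shut slot [0.55261497 0.0631637 ] shut edge [0.46775702 0.05825164]
normal-to-slot dir -0.22958956160363042 len 0.06133043010426351
```

Triangulation matches the given sizes: edges 220 and 258 mm, slot 85.4 mm from the edge. Yaw is about 0.05, the cover is at about 0.21 and the fastener at about 0.28. Moving above the front edge with fingers shut.

```bash
python3 -m handwheel '[[0,0,0,40,-40,0,0],[0,0,0,40,-40,0,0],[0,0,0,40,-40,0,0],[0,0,0,40,-40,0,0],[0,0,0,40,-40,0,0],[0,0,0,40,-40,0,0],[0,0,0,40,-40,0,0],[0,0,0,40,-40,0,0],[0,0,0,40,-40,0,0],[0,0,0,40,-40,0,0]]'; python3 -m handwheel '[[0,0,0,33,-36,0,0],[0,0,0,33,-36,0,0],[0,0,-0.18,0,0,0,0],[0,0,-0.18,0,0,0,0],[0,0,-0.18,0,0,0,0],[0,0,-0.18,0,0,0,0],[0,0,-0.18,0,0,0,0],[0,0,-0.18,0,0,0,0],[0,0,-0.18,0,0,0,0],[0,0,-0.18,0,0,0,0]]'; python3 -m handwheel '[[0,0,-0.18,0,0,0,0],[0,0,-0.18,0,0,0,0],[0,0,-0.18,0,0,0,0],[0,0,-0.18,0,0,0,0],[0,0,-0.18,0,0,0,0],[0,0,-0.18,0,0,0,0],[0,0,0,0,0,0,0]]'; python3 -c "
from plant import robot
print(robot.get_obs()['qpos'])"
```

```text
t: 1.35
ee_pos: [0.4462, -0.0325, 0.2422]
eef_rot: [3.141, -0.0, 0.387]
contact_force: [1.8, -0.4, 0.2]
finger_gap: -0.0002
gripper_force: 0.0
t: 2.6
ee_pos: [0.4796, 0.0572, 0.242]
eef_rot: [-3.141, -0.0, 1.833]
contact_force: [0.3, -0.3, 0.4]
finger_gap: -0.0
gripper_force: 0.0
t: 3.48
ee_pos: [0.4796, 0.0572, 0.242]
eef_rot: [-3.141, -0.001, 2.905]
contact_force: [0.4, 0.3, 0.3]
finger_gap: -0.0002
gripper_force: 0.0
[ 1.18724869e-01  9.45969646e-02 -3.19551428e-01  1.15731539e+00
 -4.09774293e-06  3.55451958e-01]
```

```bash
python3 -m handwheel '[[0,0,0,-4,1,30,0],[0,0,0,0,0,30,0],[0,0,0,0,0,4,0],[0,0,0,0,0,4,0],[0,0,0,0,0,4,0]]'; python3 -m handwheel '[[0,0,0,0,0,4,0],[0,0,0,0,0,4,0],[0,0,0,0,0,4,0],[0,0,0,0,0,4,0],[0,0,0,0,0,4,0]]'; python3 -m handwheel '[[0,0,0,0,0,4,0],[0,0,0,0,0,4,0],[0,0,0,0,0,4,0],[0,0,0,0,0,4,0]]'
```

```text
t: 4.1
ee_pos: [0.4848, 0.0574, 0.1713]
eef_rot: [3.141, 0.002, 2.906]
contact_force: [-0.3, 0.5, 1.1]
finger_gap: -0.0
gripper_force: 0.6
t: 4.72
ee_pos: [0.4839, 0.0573, 0.15]
eef_rot: [-3.142, -0.0, 2.907]
contact_force: [-0.1, 0.5, 0.6]
finger_gap: -0.0001
gripper_force: 0.5
t: 5.22
ee_pos: [0.4839, 0.0573, 0.134]
eef_rot: [-3.142, -0.0, 2.907]
contact_force: [0.3, -1.6, 0.5]
finger_gap: -0.0001
gripper_force: 0.5
```

```bash
python3 - <<'E'
from h import *
im=robot.read_camera('scene')[100:260,220:440,::-1]
cv2.imwrite('pics/s1.png',cv2.resize(im,None,fx=3,fy=3,interpolation=cv2.INTER_CUBIC))
print(robot.get_obs()['contact_force'])
E
```

```text
[ 0.79557407 -0.4680486   0.76904596]
```

View pics/s1.png

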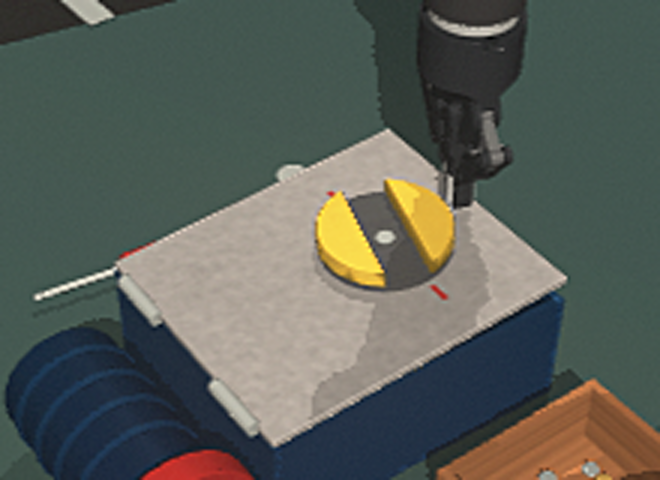

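The cover is going down: the front left corner (565,278) now sits just above the blue wall, with the fingertips on the front edge strip. Continuing in smaller steps.

```bash
python3 -m handwheel '[[0,0,0,0,0,3,0],[0,0,0,0,0,3,0],[0,0,0,0,0,3,0]]'; python3 -m handwheel '[[0,0,0,0,0,2,0],[0,0,0,0,0,2,0]]'; python3 -m handwheel '[[0,0,0,0,0,1,0],[0,0,0,0,0,1,0]]'
```

```text
t: 5.65
ee_pos: [0.4839, 0.0573, 0.1251]
eef_rot: [-3.142, -0.0, 2.907]
contact_force: [-0.4, 0.3, 0.2]
finger_gap: -0.0003
gripper_force: 0.5
t: 5.9
ee_pos: [0.4839, 0.0573, 0.1212]
eef_rot: [-3.142, -0.0, 2.907]
contact_force: [-1.5, -0.5, 1.6]
finger_gap: -0.0004
gripper_force: 0.5
t: 6.15
ee_pos: [0.4839, 0.0573, 0.1193]
eef_rot: [-3.142, -0.0, 2.907]
contact_force: [0.1, -0.2, 1.8]
finger_gap: -0.0001
gripper_force: 0.5
```

```bash
python3 -m handwheel '[[0,0,0,0,0,1,0]]'; python3 -m handwheel '[[0,0,0,0,0,0.5,0],[0,0,0,0,0,0,0]]';python3 -m handwheel '[[0,0,0,0,0,0.5,0],[0,0,0,0,0,0,0]]'
```

```text
t: 6.28
ee_pos: [0.484, 0.0573, 0.1189]
eef_rot: [3.141, 0.0, 2.907]
contact_force: [-5.0, -0.4, 13.6]
finger_gap: 0.0002
gripper_force: 7.1
t: 6.52
ee_pos: [0.4841, 0.0573, 0.1189]
eef_rot: [3.141, 0.001, 2.907]
contact_force: [-4.6, -0.4, 12.3]
finger_gap: 0.0003
gripper_force: 6.0
t: 6.78
ee_pos: [0.4841, 0.0573, 0.1189]
eef_rot: [3.141, 0.001, 2.907]
contact_force: [-6.6, -0.8, 16.9]
finger_gap: -0.0001
gripper_force: 8.2
```

Shut: stop felt at the expected height (0.108 + 0.011). I'll lift off and re-measure the fastener.

```bash
python3 -m handwheel '[[0,0,0,0,0,-10,0],[0,0,0,0,0,-40,0],[0,0,0,40,0,-40,60],[0,0,0,40,0,0,60],[0,0,0,0,0,0,60]]'; python3 - <<'E'
from h import *
I={n:robot.read_camera(n) for n in('scene','top')}
box={'scene':(300,130,400,230),'top':(250,190,350,290)}
fc={}
for n in I:
    y=yellow(I[n],box[n]);cs=sorted(cv2.findContours(y,0,2)[0],key=cv2.contourArea)[-2:]
    e=cv2.fitEllipse(cv2.convexHull(np.vstack(cs)));fc[n]=e[0]
    print(n,e,[cv2.contourArea(c) for c in cs])
    if n=='top': cen=np.array([np.mean(np.argwhere(cv2.drawContours(np.zeros_like(y),[c],-1,255,-1))[:,::-1],0) for c in cs])
print('tri',tri(fc['scene'],fc['top']),'plane',onplane('top',np.array([fc['top']]),.127),onplane('scene',np.array([fc['scene']]),.127))
a=onplane('top',cen,.127);v=a[0]-a[1];v*=np.sign(v[0]);print('normal dir',np.arctan2(v[1],v[0]),np.linalg.norm(v))
A=np.vstack([I['scene'][100:260,220:440],I['top'][150:310,200:420]])
cv2.imwrite('pics/s2.png',cv2.resize(A[:,:,::-1],None,fx=1.85,fy=1.85,interpolation=cv2.INTER_CUBIC))
E
```

```text
t: 7.4
ee_pos: [0.4045, 0.0762, 0.2079]
eef_rot: [3.141, 0.0, 2.908]
contact_force: [0.4, -0.1, 0.0]
finger_gap: 0.0509
gripper_force: 0.0
scene ((348.08660888671875, 180.4379119873047), (33.94007110595703, 46.819576263427734), 91.61373138427734) [341.0, 369.5]
top ((298.0898742675781, 241.02542114257812), (52.50587844848633, 52.917110443115234), 12.572466850280762) [581.5, 583.0]
tri [[0.55276156 0.06202768 0.11825361]] plane [[0.55268052 0.06153395]] [[0.55837898 0.07023545]]
normal dir -0.2274482911416546 0.06324529694824316
```

View pics/s2.png

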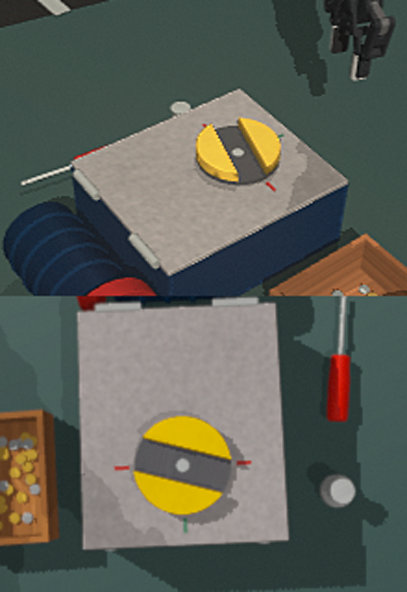

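The cover lies flat on the housing. The slot is at about (0.553, 0.062), and the tool yaw of 2.908 already lines up with it. I'll move over the slot and descend with the fingers spread along it.

```bash
python3 -m handwheel '[[0,0,0,-49,7,0,60],[0,0,0,-49,7,0,60],[0,0,0,-49,7,0,60],[0,0,0,0,0,30,60],[0,0,0,0,0,30,60],[0,0,0,0,0,10,60],[0,0,0,0,0,3,60],[0,0,0,0,0,3,60],[0,0,0,0,0,3,60]]'; python3 -m handwheel '[[0,0,0,0,0,3,60],[0,0,0,0,0,2,60]]'; python3 -m handwheel '[[0,0,0,0,0,1.5,60]]';python3 -m handwheel '[[0,0,0,0,0,1.5,60]]'
```

```text
t: 8.62
ee_pos: [0.5549, 0.0622, 0.1292]
eef_rot: [3.141, 0.002, 2.907]
contact_force: [0.7, -0.1, -0.1]
finger_gap: 0.0509
gripper_force: 0.0
t: 8.88
ee_pos: [0.5541, 0.0622, 0.1234]
eef_rot: [3.141, 0.0, 2.907]
contact_force: [-1.6, 1.0, 0.5]
finger_gap: 0.0509
gripper_force: 0.0
t: 9.0
ee_pos: [0.554, 0.0621, 0.1218]
eef_rot: [3.142, 0.0, 2.907]
contact_force: [0.3, -0.4, 0.8]
finger_gap: 0.0509
gripper_force: 0.0
t: 9.12
ee_pos: [0.5541, 0.0622, 0.1215]
eef_rot: [3.141, 0.001, 2.907]
contact_force: [-6.4, -0.8, 19.4]
finger_gap: 0.0514
gripper_force: 9.5
```

```bash
python3 -m handwheel '[[0,0,0,0,0,-4,60],[0,0,0.09,0,0,0,60],[0,0,0.09,0,0,0,60],[0,0,0.09,0,0,0,60],[0,0,0.09,0,0,0,60]]'; python3 -c "
from plant import robot
print(robot.get_obs()['moment'])"; python3 -m handwheel '[[0,0,0.09,0,0,0,60],[0,0,0.09,0,0,0,60],[0,0,0.09,0,0,0,60],[0,0,0.09,0,0,0,60],[0,0,0.09,0,0,0,60],[0,0,0.09,0,0,0,60]]'; python3 - <<'E'
from h import *
print(robot.get_obs()['moment'],robot.get_obs()['qpos'])
A=np.vstack([robot.read_camera('scene')[100:260,220:440],robot.read_camera('top')[150:310,200:420]])
cv2.imwrite('pics/s3.png',cv2.resize(A[:,:,::-1],None,fx=1.85,fy=1.85,interpolation=cv2.INTER_CUBIC))
E
```

```text
t: 9.75
ee_pos: [0.5531, 0.063, 0.1242]
eef_rot: [3.141, -0.002, 2.545]
contact_force: [-2.5, 1.8, 1.9]
finger_gap: 0.0513
gripper_force: 1.8
[0.58048418 0.50431021 0.1276501 ]
t: 10.5
ee_pos: [0.5535, 0.0629, 0.1242]
eef_rot: [-3.141, -0.002, 2.005]
contact_force: [-1.1, 2.8, 1.5]
finger_gap: 0.0513
gripper_force: 1.9
[0.49032225 0.27671319 0.12854354] [ 0.11223613  0.30976442 -0.33226258  0.9294952   0.00168727  1.24915098]
```

View pics/s3.png

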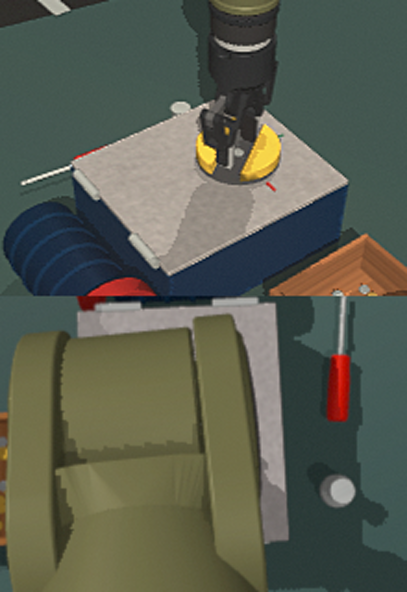

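The fastener is turning (moment 0.13 N m, as stated). Continuing towards the stop, watching the moment.

```bash
m(){ python3 -c "
from plant import robot
print(robot.get_obs()['moment'])"; }
python3 -m handwheel '[[0,0,0.09,0,0,0,60],[0,0,0.09,0,0,0,60],[0,0,0.09,0,0,0,60],[0,0,0.09,0,0,0,60],[0,0,0.08,0,0,0,60]]'|grep -E "rot|force"; m; python3 -m handwheel '[[0,0,0.04,0,0,0,60]]'|grep -E "rot|force"; m; python3 -m handwheel '[[0,0,0.04,0,0,0,60]]'|grep -E "rot|force"; m;  python3 -m handwheel '[[0,0,0.02,0,0,0,60]]'|grep -E "rot|force"; m
```

```text
eef_rot: [-3.141, -0.0, 1.566]
contact_force: [-1.3, 0.9, 0.5]
gripper_force: 2.0
[0.23884782 0.18573958 0.16508274]
eef_rot: [-3.141, 0.0, 1.527]
contact_force: [-0.7, 0.6, 1.1]
gripper_force: 1.9
[0.16209565 0.1937019  0.08713257]
eef_rot: [-3.141, 0.0, 1.488]
contact_force: [-0.9, 1.3, 0.7]
gripper_force: 1.9
[0.07216932 0.15420524 0.087872  ]
eef_rot: [-3.141, 0.0, 1.468]
contact_force: [-1.8, 0.3, 1.1]
gripper_force: 1.8
[0.06564848 0.18741696 0.13216344]
```

```bash
m(){ python3 -c "
from plant import robot
print(robot.get_obs()['moment'])"; }
python3 -m handwheel '[[0,0,0.03,0,0,0,60]]'|grep -E "rot|force"; m; python3 -m handwheel '[[0,0,0.02,0,0,0,60]]'|grep -E "rot|force"; m; python3 -m handwheel '[[0,0,0.02,0,0,0,60]]'|grep -E "rot|force"; m;  python3 -m handwheel '[[0,0,0.015,0,0,0,60]]'|grep -E "rot|force"; m
```

```text
eef_rot: [-3.141, 0.0, 1.436]
contact_force: [-1.2, -1.0, 0.1]
gripper_force: 1.9
[-0.00852449  0.19941979  0.14483855]
eef_rot: [-3.141, 0.0, 1.416]
contact_force: [-1.4, 0.1, 0.7]
gripper_force: 1.8
[-0.05202871  0.20509894  0.07221712]
eef_rot: [-3.142, 0.0, 1.396]
contact_force: [-1.0, -0.7, 0.5]
gripper_force: 1.8
[-0.11363438  0.18521285  0.1083926 ]
eef_rot: [-3.142, 0.0, 1.381]
contact_force: [-1.9, -0.3, 0.9]
gripper_force: 4.4
[-0.24247188  0.30319051  0.35742883]
```

```bash
m(){ python3 -c "
from plant import robot
print(robot.get_obs()['moment'])"; }
python3 -m handwheel '[[0,0,0.01,0,0,0,60],[0,0,0,0,0,0,60]]'|grep -E "rot|force"; m; python3 -m handwheel '[[0,0,0.01,0,0,0,60],[0,0,0,0,0,0,60]]'|grep -E "rot|force"; m
```

```text
eef_rot: [-3.142, 0.001, 1.372]
contact_force: [-1.4, -0.7, 0.7]
gripper_force: 8.0
[-0.37513911  0.30777411  0.61887141]
eef_rot: [-3.142, 0.001, 1.362]
contact_force: [-1.4, -2.3, 0.9]
gripper_force: 13.3
[-0.54891834  0.3184778   1.02397414]
```

Stop reached: moment rises to 1 N m with no further turn. I'll centre in the slot's slack, lift straight out, back away and look.

```bash
python3 -m handwheel '[[0,0,-0.08,0,0,0,60],[0,0,-0.08,0,0,0,60],[0,0,-0.07,0,0,0,60],[0,0,0,0,0,-8,60],[0,0,0,0,0,-30,60],[0,0,0,0,0,-50,60],[0,0,0,0,40,-10,60],[0,0,0,0,50,0,60],[0,0,0,0,50,0,60],[0,0,0,0,0,0,60]]'; python3 - <<'E'
from h import *
I={n:robot.read_camera(n) for n in('scene','top')}
y=yellow(I['top'],(250,190,350,290));cs=sorted(cv2.findContours(y,0,2)[0],key=cv2.contourArea)[-2:]
cen=np.array([np.mean(np.argwhere(cv2.drawContours(np.zeros_like(y),[c],-1,255,-1))[:,::-1],0) for c in cs])
v=np.subtract(*onplane('top',cen,.127));v*=np.sign(v[0]);print('normal dir',np.arctan2(v[1],v[0]),np.linalg.norm(v))
A=np.vstack([I['scene'][100:260,220:440],I['top'][150:310,200:420]])
cv2.imwrite('pics/s4.png',cv2.resize(A[:,:,::-1],None,fx=1.85,fy=1.85,interpolation=cv2.INTER_CUBIC))
E
```

```text
t: 13.85
ee_pos: [0.6967, 0.0652, 0.2207]
eef_rot: [3.142, -0.001, 1.589]
contact_force: [-0.7, -1.3, -1.0]
finger_gap: 0.0514
gripper_force: 0.0Traceback (most recent call last):
  File "<stdin>", line 5, in <module>
  File "h.py", line 12, in onplane
    M=P[n][:,[0,1,3]].copy(); M[:,2]+=z*P[n][:,2]; q=np.linalg.solve(M,np.c_[p,np.ones(len(p))].T); return (q[:2]/q[2]).T
                                                     ~~~~~~~~~~~~~~~^^^^^^^^^^^^^^^^^^^^^^^^^^^^^^
    r = gufunc(a, b, signature=signature)
ValueError: solve: Input operand 1 has a mismatch in its core dimension 0, with gufunc signature (m,m),(m,n)->(m,n) (size 2 is different from 3)
```

I backed away in the wrong direction: y points to the housing's back here. The tool is clear above it, so I'll bring it back to the robot side.

```bash
python3 -m handwheel '[[0,0,0,0,-50,-20,60],[0,0,0,0,-55,0,60],[0,0,0,0,-55,0,60],[0,0,0,0,-55,0,60],[0,0,0,0,-55,0,60],[0,0,0,0,-20,0,60],[0,0,0,0,0,0,60]]'; python3 - <<'E'
from h import *
I={n:robot.read_camera(n) for n in('scene','top')}
A=np.vstack([I['scene'][100:260,220:440],I['top'][150:310,200:420]])
cv2.imwrite('pics/s4.png',cv2.resize(A[:,:,::-1],None,fx=1.85,fy=1.85,interpolation=cv2.INTER_CUBIC))
y=yellow(I['top'],(250,190,350,290));cs=sorted(cv2.findContours(y,0,2)[0],key=cv2.contourArea)[-2:]
cen=np.array([np.mean(np.argwhere(cv2.drawContours(np.zeros_like(y),[c],-1,255,-1))[:,::-1],0) for c in cs])
v=np.subtract(*onplane('top',cen,.127));v*=-np.sign(v[1]);print('normal dir',np.arctan2(v[1],v[0]),np.linalg.norm(v))
E
```

```text
t: 14.82
ee_pos: [0.4019, 0.059, 0.2431]
eef_rot: [3.14, -0.0, 1.591]
contact_force: [0.7, -0.6, 0.2]
finger_gap: 0.0513
gripper_force: 0.0
normal dir -1.5220025293472201 0.06300496984213169
```

View pics/s4.png

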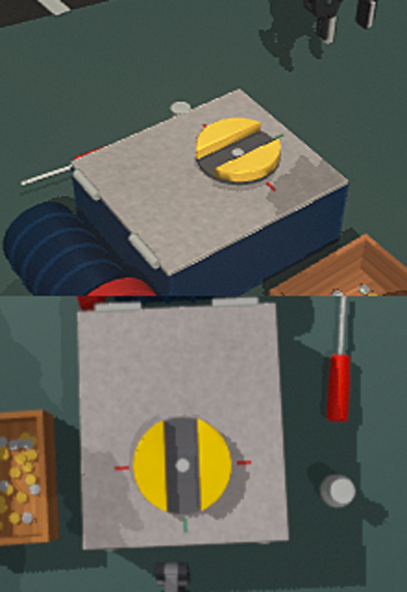

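The cover is flat and the slot lies along x at the green mark (normal −1.522, so a turn of 1.57 at yaw 0.05). Box, die and screwdriver have not moved.

```bash
python3 -c "
from plant import robot
print(robot.job_done())"
```

```text
the job is handed in; nothing more can be done
None
```

The cover is fully shut and its fastener turned clockwise to the locked stop, with the box, die and screwdriver undisturbed; I handed the job in at about 15 s, and no verdict was shown.

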